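# Raise the counterweighted sash of a silversmith's soldering hood to its index

## Robot

A 6-joint arm with a two-finger parallel gripper is mounted at the origin on the work surface. World frame = base frame: x ahead of the robot, y to its left, z up, the work surface at z = 0. Lengths are in m, angles in rad, forces in N, time in s.
With the tool pointing down it reaches from about 0.425 to 1.125 m from the base axis. Payload 14.9 kg.
Tool frame: the origin (TCP) lies on the centre line of the jaws, within the pads' length; the fingertips stand 25 mm ahead of it and the grasp point (between the pads) lies 6 mm ahead of it; z points along the fingers, y is the line along which they close (so a half turn about z gives the same grasp; the last joint's range is limited). The gripper opens to 91 mm and grips with 3 to 60 N. Pads are 32 mm wide; open, the fingers measure 118 mm over their backs; the gripper's body (76 mm by 178 mm) begins 60 mm behind the grasp point.
Start: joints at [-1.284, 0.379, 1.734, -0, 1.028, -0.033], TCP at [0.22, -0.665, 0.239] pointing down, gripper open.
Joint ranges: [-2.77, 2.77], [-0.74, 2.19], [0, 2.66], [-1.06, 4.2], [0.31, 2.87], [-3.08, 3.08]. Speed limits (rad/s): [1.89, 1.89, 2.39, 3.14, 3.14, 3.14].

## Interface

Orientations are given as a unit quaternion [x, y, z, w].
In Python, from bench import * gives the robot as it stands. The module is installed in compiled form; this text tells all that it offers. Calls block until the motion is done:
- move_ptp(position, orientation): joint-space move of the TCP to a pose.
- move_l(position, ori=None, v=0.15, threshold=None): straight line of the TCP; ori=None keeps the orientation; v is the mean speed in m/s. With threshold (N) it stops when the force on the tool has changed by that much, and returns True; else False.
- move_j(angles): joint-space move.
- grip(opening, grip_force=None): opening from 0.0 (shut) to 1.0 (fully open); grip_force is the grip in N (None keeps the last); returns when the fingers have stopped.
- sleep(seconds).
- inverse_kinematics(position, orientation): joint angles nearest the present ones, or None.
- get_state(): the state.
- get_image(name): name is "scene" or "top" or "wrist"; returns a dict with "color" (400x640x3 uint8, red, green, blue), "intrinsics" (3x3 intrinsics, pixels), "cam_to_world" (4x4, takes a point from camera to world coordinates); the wrist camera has in their place "T_tool_cam" (4x4, takes a point from camera to tool coordinates, whose origin is the TCP and whose axes are the flange's). Camera axes: x right, y down, z forward; pixel columns grow to the right and rows downward; lengths in m; the calibration is good to about 2 mm. A picture is of the moment at which its call begins: read the wrist's pose just before it. There is no depth.
A pose or a line that the arm cannot do raises PlanningError and nothing moves.
- hand_in(): hands the job in; it is judged then, once.
Trained networks look in a picture, given as the dict that the camera call returned (one of the last four; its "shot" number tells which), for a name from the list of things; names that differ only in an ending like _2 or _b are one class to them, and where a whole thing is asked for, a point or a joint stands for the part that bears it (a point fixed in the world has none). Each returns a list of dicts, best first, with "score" (0 to 1); they miss things now and then, are a little off and sometimes report something else, mostly with a low value. They report only what shows in the picture. A call takes as long as a camera call.
- spot_in(picture, thing): "rect" ([centre column, centre row, width, height] as shares, 0 to 1, of the picture: columns of its width, rows of its height, round what is visible of it).
- landmark_of(picture, thing): "point" ([column, row] as shares, 0 to 1, of the picture: columns of its width, rows of its height: a listed point, or the origin of a listed thing).
The state is a dict: "clock": time; "joints": joint angles; "dq": joint speeds; "joint_efforts": joint torques, N m; "ee_pos": TCP position; "orientation": TCP orientation; "ft_force": force on the tool from outside, world axes, zero at the start; "wrist_torque": the same for the moment, N m; "finger_gap": opening from 0.0 (shut) to 1.0 (fully open); "gripper_force": force on a finger pad.
Only numpy, scipy, OpenCV 4.12 (cv2) and the standard library are available. Lean on these libraries where they do the work, as an engineer would, in place of code of your own. Each camera call takes 0.05 s, during which the arm holds its last target. There are 200 camera calls.

## Task

Open the sloping glass sash of the soldering hood to its working height: push it up from beneath its wooden lip with the fingertips, without pinching it, until the dark pointer at the sash's lower right corner is level with the brass index clamp on the right-hand rail. Then take the hand away and leave the sash there. Leave the clamp where it is set and do not disturb the cup, jar, mandrel or hammer.

Things in the scene. Friction and masses are not known exactly. Their poses are not given: they have to be found in the camera images.
- hood: Open-backed hood fixed to the bench, 376 mm wide (y: its left), 350 mm deep (x: away from its front), 390 mm high. Origin on the bench, middle of the front foot; z up; turned by some yaw. The sash plane leans back 35 degrees from the vertical: up the slope is (0.574, 0, 0.819), out of the sash to the front (-0.819, 0, 0.574) in this frame. Below the lip the front is open (12 mm base plate only).
- sash (a joint): Travel of the sash up the slope, m, 0 (lowest) to 0.20 (top stop). The sash is a framed pane 302 mm wide and 182 mm tall. It is balanced by counterweights, stays where it is left, and takes about 1.5 to 4 N along the slope to move, up or down. Two sloping rails 24 mm wide at the hood's y = +-164 mm guide it; their faces lie 2 mm proud of the sash plane.
- lip_under (a point): Middle of the underside of the dark wooden lip on the sash's lower edge: the place to push. The lip is a ledge 270 mm long (y), standing 34 mm out of the sash plane, 10 mm thick, with an 18 mm deep, 6 mm high bead on top. z points up the slope, x into the hood, y to the hood's left; from this point the lip spans x = -17 to 17 mm, z = 0 to 10 mm. It rides with the sash.
- pointer (a point): Tip of the small flat dark steel pointer (55 by 8 mm) at the right end (-y) of the sash's lower edge, lying across the right-hand rail and reaching 18 mm beyond it; the point is at the middle of its 8 mm width; axes as lip_under. It rides with the sash, just clear of the clamp.
- index_plate (a point): Middle of the front face of the brass index clamp, a block 34 mm wide and 16 mm long along the slope, with a thumbscrew, clamped to the outer side of the right-hand rail above the pointer; axes as lip_under (z up the slope). The pointer is level with it when both are equally far up the slope: the pointer's tip then lies across the middle of the clamp.
- cup: Small metal cup, 54 mm wide, 50 mm high, standing in front of the hood to its left; origin under its centre.
- jar: Jar with a steel cap, 64 mm wide, 75 mm high, standing left of the hood; origin under its centre.
- mandrel: Tapered steel ring mandrel on a 68 mm round foot, 150 mm high, standing to the right in front of the hood; origin under its centre.
- hammer: Hammer, 240 mm long, lying right of the hood.

How it is judged:
On the way:
1. the fingers push on the lip and the sash rises (contact force between the fingers and sash_c0 above 0.5 N and velocity of joint sash above 0.003 m/s), for 0.1 s.
At the end, for the whole second after the job is handed in: The pointer is level with the index clamp, within 8 mm along the slope (the pointer's middle within the clamp's own 16 mm length), and the sash is at rest with the hand away (z of pointer in the frame of index_plate between -0.008 and 0.008 m and velocity of joint sash between -0.003 and 0.003 m/s); the robot touches nothing.
It fails at once if the lip is pinched: the fingers press on the bead on its top and on the lip together (contact force between the fingers and sash_c0 above 2 N and contact force between the fingers and sash_c1 above 2 N).
It fails at once if the index clamp is shifted by more than 6 mm (distance of index_plate from where it was at the start of the episode above 0.006 m).
It fails at once if the cup, jar, mandrel or hammer is moved or lifted by more than 20 mm (distance of any of cup, jar, mandrel, hammer from where it was at the start of the episode above 0.02 m).
It also fails if it takes over 42 s, if anything falls off the work surface, if the arm or the gripper's body presses on something with over 40 N, if the wrist force passes 120 N, or if a joint passes its speed limit or range.

## Working session

There is one attempt and no reset: what is moved stays moved. The work goes in short steps, each a Python script; the robot and the scene stay as the last script left them, time stands still between calls to the robot, and variables do not carry over. Pictures are saved under pics/ and viewed, at most 10 in all, crops included, and the job is handed in when it is done.

```bash
mkdir -p pics; python3 - <<'E'
from bench import *
import cv2, numpy as np
for n in ["scene","top"]:
    p=get_image(n); cv2.imwrite(f"pics/{n}0.png",p["color"][:,:,::-1])
    print(n,np.round(p["intrinsics"],1).tolist(),np.round(p["cam_to_world"],4).tolist())
    for t in ["hood","lip_under","pointer","index_plate","cup","jar","mandrel","hammer"]:
        print(t,[(np.round(np.array(d["point"])*[640,400],1).tolist(),round(d["score"],2)) for d in landmark_of(p,t)[:2]])
print(get_state()["clock"],get_state()["orientation"])
E
```

```text
scene [[439.1, 0.0, 326.9], [0.0, 439.1, 194.3], [0.0, 0.0, 1.0]] [[0.8697, 0.361, -0.3366, 0.9763], [0.4935, -0.6507, 0.5772, -0.7312], [-0.0107, -0.6681, -0.744, 1.0509], [0.0, 0.0, 0.0, 1.0]]
hood [([298.7, 226.3], 0.72), ([303.1, 171.5], 0.6)]
lip_under [([309.5, 213.6], 0.57)]
pointer [([266.9, 266.0], 0.83), ([348.8, 170.6], 0.47)]
index_plate [([283.5, 258.4], 0.69)]
cup [([300.9, 172.4], 0.56)]
jar [([347.3, 173.4], 0.8)]
mandrel [([221.3, 279.6], 0.77)]
hammer [([248.3, 322.1], 0.93)]
top [[435.8, 0.0, 322.5], [0.0, 435.8, 194.9], [0.0, 0.0, 1.0]] [[-0.0271, -0.9957, 0.089, 0.439], [-0.9996, 0.0272, 0.0004, 0.0132], [-0.0028, -0.089, -0.996, 1.3132], [0.0, 0.0, 0.0, 1.0]]
hood [([351.3, 215.7], 0.69)]
lip_under [([349.8, 203.3], 0.67)]
pointer [([422.1, 199.6], 0.93)]
index_plate [([421.5, 181.5], 0.59)]
cup [([286.4, 258.9], 0.67)]
jar [([256.4, 211.4], 0.95)]
mandrel [([432.1, 248.3], 0.63)]
hammer [([462.5, 197.4], 0.95)]
0.9 [ 9.87244313e-01  1.59212645e-01  8.52716943e-07 -5.22874205e-06]
```

View pics/scene0.png

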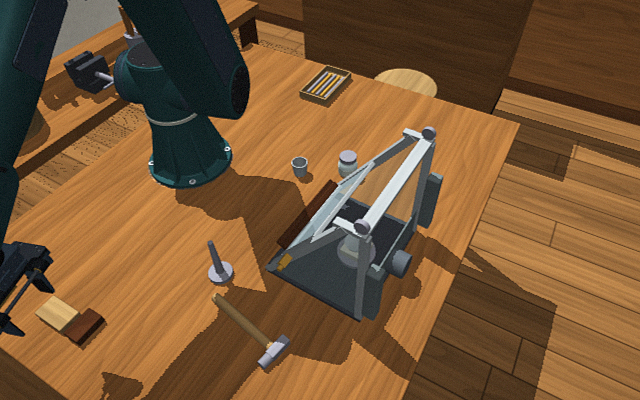

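View pics/top0.png

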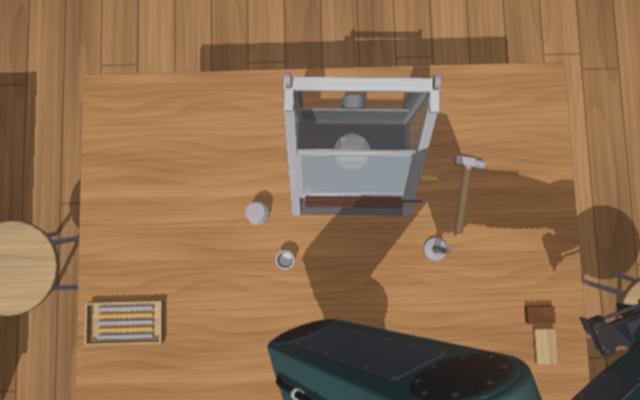

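```bash
cat > h.py <<'E'
from bench import *
import cv2, numpy as np
from scipy.spatial.transform import Rotation as R
def ray(p,uv,T=None):
    T=p["cam_to_world"] if T is None else T; T=np.array(T)
    d=T[:3,:3]@np.linalg.inv(p["intrinsics"])@np.array([uv[0]*640,uv[1]*400,1.])
    return T[:3,3],d/np.linalg.norm(d)
def tri(rs):
    A=sum(np.eye(3)-np.outer(d,d) for o,d in rs); b=sum((np.eye(3)-np.outer(d,d))@o for o,d in rs)
    x=np.linalg.solve(A,b); return x,[round(float(np.linalg.norm(np.cross(x-o,d)))*1e3,1) for o,d in rs]
E
python3 - <<'E'
from h import *
P=[get_image(n) for n in ["scene","top"]]
for t in ["hood","lip_under","pointer","index_plate","cup","jar","mandrel","hammer"]:
    rs=[ray(p,l[0]["point"]) for p in P if (l:=landmark_of(p,t))]
    print(t,np.round(tri(rs)[0],3) if len(rs)>1 else 0,tri(rs)[1] if len(rs)>1 else 0,"z=0:",[np.round((o-d*o[2]/d[2])[:2],3).tolist() for o,d in rs])
p=P[0]; c=p["color"][170:300,240:400]; cv2.imwrite("pics/crop1.png",cv2.resize(c[:,:,::-1],None,fx=4.5,fy=4.5,interpolation=cv2.INTER_CUBIC))
E
```

```text
hood [ 0.474 -0.098 -0.14 ] [29.9, 29.9] z=0: [[0.513, -0.189], [0.492, -0.07]]
lip_under [ 0.526 -0.076  0.097] [0.0, 0.0] z=0: [[0.48, -0.009], [0.532, -0.083]]
pointer [ 0.527 -0.274  0.099] [0.4, 0.4] z=0: [[0.481, -0.226], [0.534, -0.298]]
index_plate 0 0 z=0: [[0.512, -0.2]]
cup [ 0.366  0.124 -0.002] [1.5, 1.5] z=0: [[0.366, 0.122], [0.367, 0.125]]
jar [ 0.514  0.21  -0.   ] [2.2, 2.2] z=0: [[0.516, 0.211], [0.512, 0.209]]
mandrel [ 0.389 -0.311 -0.003] [4.1, 4.1] z=0: [[0.387, -0.314], [0.392, -0.307]]
hammer [ 0.544 -0.403  0.005] [2.1, 2.1] z=0: [[0.544, -0.4], [0.543, -0.406]]
```

View pics/crop1.png

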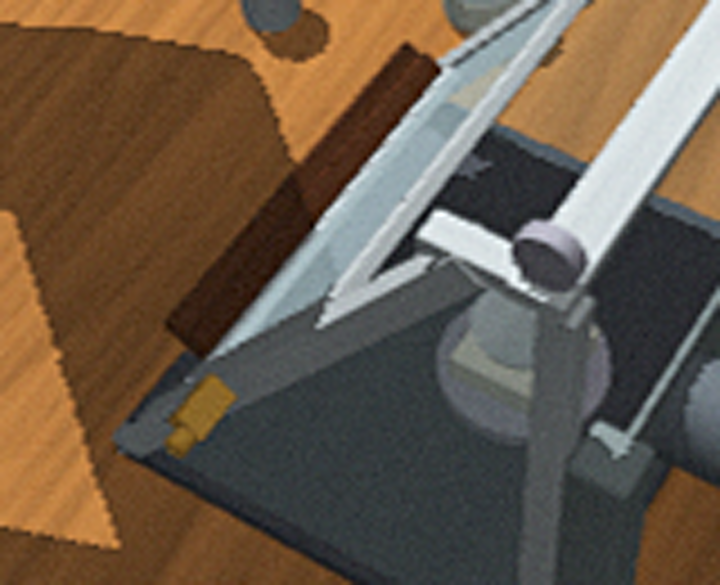

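```bash
cat >> h.py <<'E'
yaw=-0.045
Rh=R.from_euler('z',yaw).as_matrix()
up=Rh@[.574,0,.819]; inn=Rh@[.819,0,-.574]; hy=Rh@[0,1,0]
lip=np.array([.526,-.076,.097])
def ori(a,sgn=1):   # a = pitch below horizontal, deg
    z=Rh@[np.cos(np.radians(a)),0,-np.sin(np.radians(a))]; y=sgn*hy
    return R.from_matrix(np.c_[np.cross(y,z),y,z]).as_quat()
E
python3 - <<'E'
from h import *
P=[get_image(n) for n in ["scene","top"]]
for uv in [(421.5,181.5),(428,178)]:
    c,e=tri([ray(P[0],(285.5/640,260/400)),ray(P[1],(uv[0]/640,uv[1]/400))]); r=c-lip
    print("clamp",np.round(c,3),e,"rel lip in,hy,up",np.round([r@inn,r@hy,r@up],3))
r=np.array([.527,-.274,.099])-lip; print("ptr",np.round([r@inn,r@hy,r@up],3))
for a in (10,20,30,35,45,55):
  for s in (1,-1):
    q=ori(a,s); z=R.from_quat(q).as_matrix()[:,2]
    res=[]
    for back,t in ((.12,-.04),(.0,-.04),(0,0),(0,.07),(0,.14),(.12,.1)):
        j=inverse_kinematics(lip+inn*.008+up*(t-.018)-z*(.025+back),q); res.append(None if j is None else np.round(j,2).tolist())
    print(a,s,[r is not None for r in res],res[0],res[2])
E
```

```text
clamp [ 0.576 -0.257  0.128] [1.5, 1.5] rel lip in,hy,up [ 0.03  -0.179  0.058]
clamp [ 0.583 -0.269  0.149] [3.1, 3.1] rel lip in,hy,up [ 0.024 -0.191  0.081]
ptr [ 0.007 -0.198  0.007]
10 1 [False, True, True, True, True, False] None [-0.33, 0.76, 2.51, 2.86, 1.51, 1.54]
10 -1 [False, True, True, True, True, False] None [-0.33, 0.76, 2.51, 2.86, 1.51, -1.6]
20 1 [False, True, True, True, True, False] None [-0.32, 0.6, 2.53, 2.87, 1.21, 1.58]
20 -1 [False, True, True, True, True, False] None [-0.32, 0.6, 2.53, 2.87, 1.21, -1.57]
30 1 [False, True, True, True, True, True] None [-0.3, 0.45, 2.53, 2.86, 0.89, 1.62]
30 -1 [False, True, True, True, True, True] None [-0.3, 0.45, 2.53, 2.86, 0.89, -1.52]
35 1 [False, True, True, True, True, True] None [-0.29, 0.39, 2.52, 2.84, 0.73, 1.66]
35 -1 [False, True, True, True, True, True] None [-0.29, 0.39, 2.52, 2.84, 0.73, -1.49]
45 1 [False, True, True, False, False, False] None [-0.27, 0.29, 2.48, 2.76, 0.43, 1.76]
45 -1 [False, True, True, False, False, False] None [-0.27, 0.29, 2.48, 2.76, 0.43, -1.38]
55 1 [False, False, False, False, False, True] None None
55 -1 [False, False, False, False, False, True] None None
```

```bash
python3 - <<'E'
from h import *
for a in (25,30,35,40):
    q=ori(a,-1); z=R.from_quat(q).as_matrix()[:,2]
    print(a)
    for t in (-.06,-.04,-.02,0,.05,.1,.15,.2):
        print(t,[int(inverse_kinematics(lip+up*(t-.018)-z*(.025+b),q) is not None) for b in (0,.02,.04,.05,.06,.08,.1,.15)])
c=cv2.imread("pics/top0.png")[160:220,380:460]; s=cv2.imread("pics/scene0.png")[235:295,245:325]
cv2.imwrite("pics/crop2.png",cv2.resize(np.hstack([s,c]),None,fx=5,fy=5,interpolation=cv2.INTER_CUBIC))
E
```

```text
25
-0.06 [1, 1, 1, 1, 0, 0, 0, 0]
-0.04 [1, 1, 1, 1, 0, 0, 0, 0]
-0.02 [1, 1, 1, 1, 0, 0, 0, 0]
0 [1, 1, 1, 1, 1, 0, 0, 0]
0.05 [1, 1, 1, 1, 1, 0, 0, 0]
0.1 [1, 1, 1, 1, 1, 1, 1, 0]
0.15 [1, 1, 1, 1, 1, 1, 1, 0]
0.2 [1, 1, 1, 1, 1, 1, 1, 1]
30
-0.06 [1, 1, 1, 1, 0, 0, 0, 0]
-0.04 [1, 1, 1, 1, 0, 0, 0, 0]
-0.02 [1, 1, 1, 1, 1, 0, 0, 0]
0 [1, 1, 1, 1, 1, 0, 0, 0]
0.05 [1, 1, 1, 1, 1, 1, 0, 0]
0.1 [1, 1, 1, 1, 1, 1, 1, 0]
0.15 [1, 1, 1, 1, 1, 1, 1, 1]
0.2 [1, 1, 1, 1, 1, 0, 0, 0]
35
-0.06 [1, 1, 1, 1, 0, 0, 0, 0]
-0.04 [1, 1, 1, 1, 1, 0, 0, 0]
-0.02 [1, 1, 1, 1, 1, 0, 0, 0]
0 [1, 1, 1, 1, 1, 0, 0, 0]
0.05 [1, 1, 1, 1, 1, 1, 1, 0]
0.1 [1, 1, 1, 1, 1, 1, 1, 0]
0.15 [1, 1, 0, 0, 0, 0, 0, 0]
0.2 [0, 0, 0, 0, 0, 0, 0, 0]
40
-0.06 [1, 1, 1, 1, 1, 0, 0, 0]
-0.04 [1, 1, 1, 1, 1, 0, 0, 0]
-0.02 [1, 1, 1, 1, 1, 1, 0, 0]
0 [1, 1, 1, 1, 1, 1, 0, 0]
0.05 [1, 1, 1, 1, 1, 1, 0, 0]
0.1 [1, 0, 0, 0, 0, 0, 0, 0]
0.15 [0, 0, 0, 0, 0, 0, 0, 0]
0.2 [0, 0, 0, 0, 0, 0, 0, 0]
```

View pics/crop2.png

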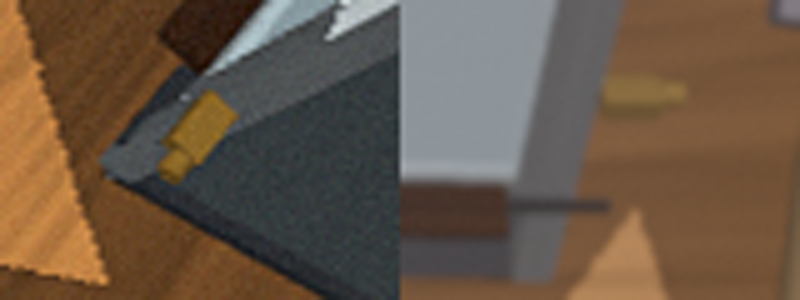

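```bash
cat >> h.py <<'E'
A30=30
Q=ori(A30,-1); Z=R.from_quat(Q).as_matrix()[:,2]
def pose(b,t): return lip+up*(t-.018)-Z*(.025+b)   # fingertip b short of lip middle; upper finger edge ~t up the slope from underside
def tb():
    d=get_state()["ee_pos"]-lip+Z*.025; return round(float(d@up)+.018,4), np.round(d,3)
E
python3 - <<'E'
from h import *
s=get_state(); 
jA=inverse_kinematics(pose(.145,.15),Q); print(np.round(jA,2), s["clock"])
p=np.array(s["ee_pos"]); move_l(p+[0,0,.15],v=.25)
j=list(jA); j[0]=-1.284; move_j(j); print(np.round(get_state()["ee_pos"],3))
grip(0.0); move_j(jA); print(get_state()["clock"],get_state()["ft_force"])
move_l(pose(.045,-.03),v=.15); print(tb(),get_state()["clock"],get_state()["ft_force"])
p=get_image("wrist"); cv2.imwrite("pics/w1.png",p["color"][:,:,::-1])
E
```

```text
[-0.35 -0.33  2.62  2.14  0.31 -0.75] 1.9
[ 0.211 -0.41   0.29 ]
7.4167 [ 0.12949528 -0.40576725 -0.46610425]Traceback (most recent call last):
  File "<stdin>", line 7, in <module>
bench.PlanningError: the arm cannot follow that straight line within its joint ranges
```

```bash
python3 - <<'E'
from h import *
for b,t in ((.075,.08),(.055,.0),(.045,-.03)):
    print(np.round(inverse_kinematics(pose(b,t),Q),2)); move_ptp(pose(b,t),Q); print(tb(),get_state()["clock"],np.round(get_state()["ft_force"],1))
p=get_image("wrist"); cv2.imwrite("pics/w1.png",p["color"][:,:,::-1])
for t in ("lip_under","pointer","index_plate"): print(t,landmark_of(p,t)[:1])
E
```

```text
[-0.32  0.03  2.61  2.69  0.57 -1.32]
(0.0735, array([-0.029,  0.001,  0.088])) 8.0417 [ 1.1  0.9 -0.1]
[-0.36  0.3   2.64  2.78  0.86 -1.49]
(-0.0036, array([-0.057,  0.002,  0.014])) 8.55 [ 0.1 -0.2 -0.1]
[-0.37  0.43  2.64  2.8   0.97 -1.54]
(-0.0328, array([-0.066,  0.003, -0.016])) 8.8667 [-0.1  0.3  0.4]
lip_under [{'point': [0.4838, 0.4045], 'score': 0.61}]
pointer [{'point': [0.9373, 0.3877], 'score': 0.84}]
index_plate [{'point': [0.9519, 0.0895], 'score': 0.88}]
```

View pics/w1.png

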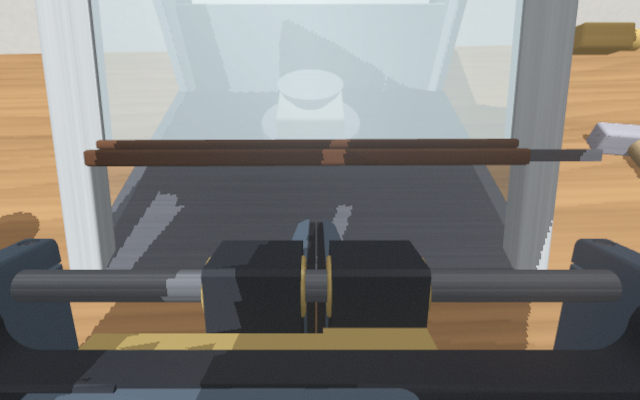

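```bash
cat >> h.py <<'E'
def wcam(p,s): 
    T=np.eye(4); T[:3,:3]=R.from_quat(s["orientation"]).as_matrix(); T[:3,3]=s["ee_pos"]; return T@np.array(p["T_tool_cam"])
def onplane(o,d,din): # point at depth din (along inn) from lip middle
    x=o+d*((lip+inn*din-o)@inn)/(d@inn); r=x-lip; return np.round([r@hy,r@up],4)
E
python3 - <<'E'
from h import *
s=get_state(); p=get_image("wrist"); T=wcam(p,s); print("cam",np.round(T[:3,3],3),np.round(T[:3,2],3))
for n,uv,din in (("lipL",(86,164),-.017),("lipR",(529,164),-.017),("lipmidbottom",(308,164),-.017),("ptr",(603,155),.013),("clampC",(590,38),.012),("clampL",(574,38),.012),("clampdet",(609,36),.012)):
    print(n,[onplane(*ray(p,(uv[0]/640,uv[1]/400),T),din+e) for e in (-.01,0,.01)])
E
```

```text
cam [ 0.348 -0.067  0.23 ] [ 0.711 -0.032 -0.703]
lipL [array([ 0.13 , -0.005]), array([ 0.1367, -0.0056]), array([ 0.1433, -0.0062])]
lipR [array([-0.1192, -0.0049]), array([-0.1253, -0.0055]), array([-0.1315, -0.0061])]
lipmidbottom [array([ 0.0052, -0.005 ]), array([ 0.0054, -0.0056]), array([ 0.0056, -0.0062])]
ptr [array([-0.1848, -0.0009]), array([-0.1931, -0.0012]), array([-0.2013, -0.0015])]
clampC [array([-0.1662,  0.0698]), array([-0.1737,  0.0727]), array([-0.1811,  0.0755])]
clampL [array([-0.1565,  0.0698]), array([-0.1635,  0.0726]), array([-0.1705,  0.0755])]
clampdet [array([-0.1777,  0.071 ]), array([-0.1856,  0.0739]), array([-0.1936,  0.0767])]
```

```bash
cat >> h.py <<'E'
def look(name=None):
    s=get_state(); p=get_image("wrist"); T=wcam(p,s); o={}
    for n,di in (("pointer",.021),("index_plate",.02),("lip_under",.006)):
        l=landmark_of(p,n)
        if l: o[n]=(np.round(np.array(l[0]["point"])*[640,400],1).tolist(),round(l[0]["score"],2),onplane(*ray(p,l[0]["point"],T),di).tolist())
    if name: cv2.imwrite(name,p["color"][:,:,::-1])
    print(o); return p,T
E
python3 - <<'E'
from h import *
print(move_l(pose(-.012,-.033),v=.08,threshold=10),tb(),np.round(get_state()["ft_force"],1))
f0=np.array(get_state()["ft_force"])
for t in np.arange(-.02,.056,.015):
    h=move_l(pose(-.012,t),v=.04,threshold=25); print(h,tb()[0],np.round(np.array(get_state()["ft_force"])-f0,1),get_state()["clock"])
look("pics/w2.png")
E
```

```text
False (-0.0322, array([-0.019,  0.001, -0.048])) [-0.9  0.1 -0.6]
False -0.0184 [0.1 0.1 0.5] 10.45
False -0.0035 [0.4 0.  1.7] 10.975
False 0.0117 [0.2 0.5 0.2] 11.5
False 0.0268 [ 0.4 -0.   0.6] 12.025
False 0.0418 [ 1.1 -0.4  0.9] 12.55
False 0.0567 [1.2 0.6 0.6] 13.075
{'pointer': ([305.1, 221.9], 0.74, [0.0067, 0.0527]), 'lip_under': ([304.9, 220.2], 0.68, [0.0064, 0.057])}
```

View pics/w2.png

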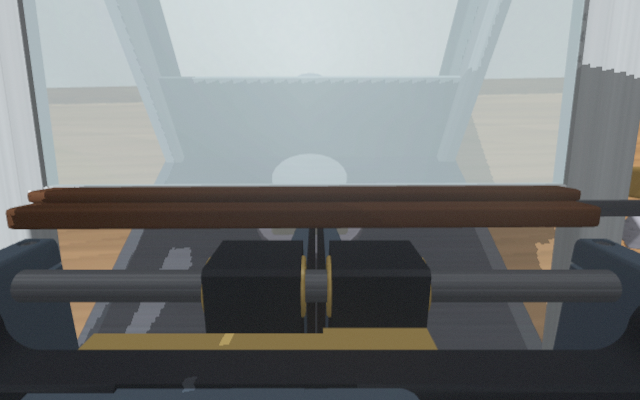

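```bash
python3 - <<'E'
from h import *
s=get_state(); p=get_image("wrist"); T=wcam(p,s)
for n,uv in (("ptr",(620,208)),("clamp",(638,183))): print(n,onplane(*ray(p,(uv[0]/640,uv[1]/400),T),.021))
move_l(pose(-.012,.046),v=.05); move_l(pose(.055,.046),v=.12)
print(tb(),get_state()["clock"]); look("pics/w3.png")
E
```

```text
ptr [-0.166   0.0597]
clamp [-0.1737  0.0735]
(0.0418, array([-0.031,  0.001,  0.051])) 14.3667
{'pointer': ([584.3, 168.2], 0.87, [-0.1953, 0.0624]), 'index_plate': ([582.1, 151.6], 0.96, [-0.1914, 0.0744]), 'lip_under': ([307.7, 176.1], 0.59, [0.0062, 0.0581])}
```

View pics/w3.png

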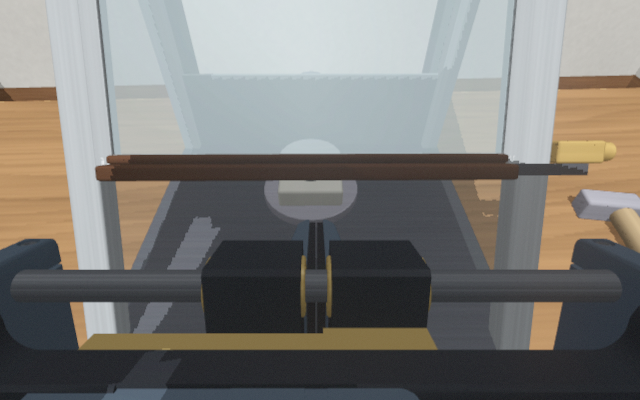

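```bash
python3 - <<'E'
from h import *
print(move_l(pose(-.012,.046),v=.1,threshold=10),tb()[0])
move_l(pose(-.012,.055),v=.04); move_l(pose(-.012,.067),v=.025); sleep(.2); print(tb()[0])
move_l(pose(-.012,.055),v=.05); move_l(pose(.055,.055),v=.12)
print(tb(),get_state()["clock"]); look("pics/w4.png")
E
```

```text
False 0.0467
0.0682
(0.0508, array([-0.026,  0.001,  0.058])) 17.6917
{'pointer': ([585.2, 168.2], 0.69, [-0.196, 0.0715]), 'index_plate': ([581.3, 167.7], 0.73, [-0.1923, 0.0719]), 'lip_under': ([307.4, 174.3], 0.73, [0.0064, 0.0684])}
```

View pics/w4.png

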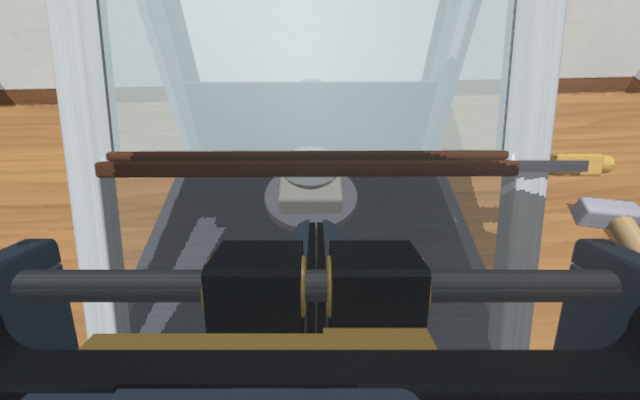

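```bash
python3 - <<'E'
from h import *
print(np.round(get_state()["ft_force"],1)); print(hand_in())
E
```

```text
[ 1.1  0.3 -0.3]
the job is handed in; nothing more can be done
None
```

I pushed the sash up from beneath its lip until the pointer sat within about 2 mm of the clamp's middle in the last wrist picture (tolerance 8 mm), drew the hand clear and handed the job in at about 18 s; the hand-in gave no verdict.

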